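Move a finished heat-sink plate from the vise into the test fixture and hold it down

ROBOT

A 6-joint arm with a two-finger parallel gripper is mounted at the origin on the work surface. World frame = base frame: x ahead of the robot, y to its left, z up, the work surface at z = 0. Lengths are in mm, angles in rad, forces in N, time in s.
With the tool pointing down it reaches from about 350 to 775 mm from the base axis. Payload 7.3 kg.
Tool frame: the origin (TCP) lies midway between the tips of the shut fingers; the grasp point (between the pads) lies 19 mm behind it; z points along the fingers, y is the direction in which the jaws open and shut (so a half turn about z gives the same grasp; the last joint's range is limited). The gripper opens to 92 mm and grips with 3 to 60 N. Pads are 19 mm wide; open, the fingers measure 130 mm over their backs; the gripper's body (75 mm by 190 mm) begins 47 mm behind the grasp point.
Start: joints at [-1.366, 0.342, 1.524, -0, 1.275, -0.146], TCP at [180.439, -493.04, 205.541] pointing down, gripper open.
Joint ranges: [-2.53, 2.53], [-0.77, 2.02], [0.04, 2.7], [-1, 4.14], [0.28, 2.66], [-3.11, 3.11]. Speed limits (rad/s): [2.57, 2.57, 3.14, 3.14, 3.14, 3.14].

INTERFACE

Orientations are given as a unit quaternion [w, x, y, z].
In Python, from station import bot gives the robot as it stands.
- The arm moves only by the shell command python3 -m jog 'ROWS' [FORCE]. ROWS is JSON, one flat list of numbers, 7 for each row, row after row: the finger opening in m, from 0 to 0.0918, then the shift along the world's x, y, z in m, then the turn, a rotation vector about the world's x, y, z in degrees. A call has 1 to 8 rows; each row is the pose to reach, as a shift and turn from the pose measured when the call began; what a row does not reach only later rows make up. A row lasts 1/8 s, in which the tool goes at most 62.5 mm and 10.7 degrees, less where a joint would pass 70% of its speed; a pose out of reach is approached as far as the arm can. A call with a gripper value outside its range is refused whole. The fingers move at their own pace and stop on an object; FORCE is the grip in N (left out, the last holds). Time passes only in rows, so rows that repeat a pose let the fingers close. It gives the time, the measured TCP pose, the force and the opening at its end, in the units of the state.
- bot.observe(): the state, without advancing time (a new reading comes with each control period).
- bot.get_image(name): name is "side" or "top" or "wrist"; returns a dict with "img" (400x640x3 uint8, red, green, blue), "camera_matrix" (3x3 intrinsics, pixels), "distortion" ([k1, k2, p1, p2, k3] as OpenCV has them; the pictures are not rectified), "world_from_camera" (4x4, takes a point from camera to world coordinates); the wrist camera has in their place "hand_eye" (4x4, takes a point from camera to tool coordinates, whose origin is the TCP and whose axes are the flange's). Camera axes: x right, y up, looking along -z (the intrinsics and any distortion apply to the point x, -y, -z); pixel columns grow to the right and rows downward; lengths in mm; the calibration is good to about 2 mm. A picture is of the moment at which its call begins: read the wrist's pose just before it. There is no depth.
- bot.hand_in(): hands the job in, once; it reports no verdict.
Trained networks look in the newest picture that a camera, given by its name, has taken for a name from the list of things; names that differ only in an ending like _2 or _b are one class to them, and where a whole thing is asked for, a point or a joint stands for the part that bears it (a point fixed in the world has none). Each returns a list of dicts, best first, with "confidence" (0 to 1); they miss things now and then, are a little off and sometimes report something else, mostly with a low value. They report only what shows in the picture. A call takes as long as a camera call. They do not tell look-alikes from the thing itself.
- bot.find_in(camera, thing): "xyz" ([x, y, z] in mm, in world coordinates, good to about 4 mm: the middle of the surface that is visible of it).
The state is a dict: "clock": time; "joint_pos": joint angles; "qd": joint speeds; "joint_torque": joint torques, N m; "ee_pos": TCP position; "tool_rot": TCP orientation; "wrist_force": force on the tool from outside, world axes, zero at the start; "torque": the same for the moment, N m; "grip_width": finger opening in mm.
Only numpy, scipy, OpenCV 4.12 (cv2) and the standard library are available. Lean on these libraries where they do the work, as an engineer would, in place of code of your own. Each camera call takes 0.05 s, during which the arm holds its last target.

TASK

Slide the vise's moving jaw well open, lift the finished aluminium plate out, then slide it in under the overhanging keeper of the test fixture, over the locating pin that it hides, until its underside hole drops onto the pin. Press the plate fully down against the springs of the contact bed, and finish while still holding it down with the gripper: do not let go. Leave everything else on the bench where it is.

Things in the scene. Friction and masses are not known exactly. Their poses are not given: they have to be found in the camera images.
- plate: Bare aluminium plate 70 (x) x 100 (y) x 16 mm with a block on its middle. In the middle of its underside is a hidden 14 mm round hole, 16 mm deep. Half a turn about z makes no difference. Origin: centre of the underside = mouth of the hole; z up. 0.36 kg, give or take a quarter. Starts on the vise's bed, its y along the jaws.
- block_top (a point): Middle of the top of the plate's block, 50 mm above the plate's underside. The block is 30 (plate's x) x 40 (plate's y) x 34 mm: take the plate by it, e.g. across the 40 mm.
- vise: Low vise, fixed to the bench, left or right of the middle. Origin: bench level under the middle between the shut jaws. Bed 210 (x, from -135 to +75) x 110 mm, top 22 mm high. Fixed jaw on the +x side: face at x = +36 mm, top 42 mm high. The moving jaw is on the -x side, towards the robot. Yaw up to 20 degrees.
- jaw (a joint): Opening of the moving jaw: 0 shut (face at vise x = -36 mm), 0.045 m fully open. Slides along the vise's -x with about 5 N of friction, stays where left. Starts 0 to 4 mm open. Jaw 100 mm wide, 30 thick, top 45.5 mm above the bench. Its lip reaches 10 mm over the plate's edge, 1.5 mm above it, so the plate lifts straight out only once the jaw is over 10 mm open.
- jaw_knob (a point): Centre of the top of the upright round post on the moving jaw: 20 mm diameter, standing 45 mm above the jaw's top (its top is 91 mm above the bench). Pinch it from above and pull along the vise's -x.
- fixture: Test fixture, fixed to the bench, the other side of the middle than the vise. Black base 105 (x) x 130 (y) x 16 mm; origin: bench level under the locating pin. Yaw up to 20 degrees. The seated plate's x lies along the fixture's x. The keeper stands at the +x end, away from the robot; the other sides are open.
- keeper_lip (a point): Middle of the lower inner edge of the keeper's overhanging lip: 25 mm to fixture +x of the pin, 57 mm above the bench (lip 8 mm thick, 120 wide); the wall under it is at x = +39 mm. The seated plate's far edge (x = +35 mm) is below the lip, so the plate must come in along +x with its underside 35 to 41 mm above the bench.
- pin_tip (a point): Top of the upright steel locating pin, 35 mm above the bench, 5 mm above the raised contact bed: 12 mm diameter, last 3 mm tapering to 6 mm. With its hole over the pin the plate drops 5 mm onto the bed (underside 30 mm above the bench).
- contact_bed (a joint): How far the sprung contact bed (grey plate 56 x 84 mm round the pin, with brass contacts) is pressed down: 0 raised (top 30 mm above the bench), 0.008 m fully down at its stop. Its spring pushes up with 7 N raised and 14 N fully down: the plate's weight alone does not press it, and it comes up again when let go.
- screwdriver: Bystander, to be left alone: 170 mm screwdriver lying between vise and fixture, about along the bench x.
- tape_roll: Bystander, to be left alone: cardboard-brown tape roll, 64 mm diameter, 18 mm high, between vise and fixture; origin: centre of underside.
- flux_jar: Bystander, to be left alone: small closed jar, 44 mm diameter, 60 mm high, at the left side; origin: centre of underside.
- parts_bin: Bystander, to be left alone: open black bin 100 x 140 x 60 mm at the right side; origin: centre of underside.
- carton: Bystander, to be left alone: closed cardboard carton 100 x 130 x 70 mm at the left side; origin: centre of underside.
- cup: Bystander, to be left alone: grey plastic cup, 68 mm diameter, 85 mm high, at the right side; origin: centre of underside.
Not all that is in view belongs to the job. What is shaped like the plate but pink or red is not meant.

How it is judged (in metres and radians):
On the way, in this order (a step that is already met when the one before it is completed fails the run):
1. the jaw is slid open by at least 20 mm while the plate still lies in the vise (value of joint jaw above 0.02 m and z of plate in the frame of vise below 0.03 m and horizontal distance between plate and vise below 0.05 m), for 0.1 s.
2. the plate is lifted clear of the vise by the gripper (z of plate in the frame of vise above 0.055 m and contact force between plate and vise below 0.1 N and contact force between the fingers and plate above 1 N), for 0.1 s.
3. the plate has dropped onto the locating pin (horizontal distance between plate and pin_tip below 0.003 m and z of plate in the frame of fixture below 0.0325 m), for 0.1 s.
At the end, for the whole second after the job is handed in: The plate sits on the pin (hole within 3 mm of its axis, level within 0.06 rad, square within 0.14 rad), underside below 24.5 mm, the contact bed pressed more than 6 of its 8 mm, at rest, with the gripper still holding it down (over 2 N) through the last second (horizontal distance between plate and pin_tip below 0.003 m and z of plate in the frame of fixture below 0.0245 m and value of joint contact_bed above 0.006 m and angle between plate's own z axis and vertical below 0.06 rad and angle between the x axis of plate and the x axis of fixture, either way round below 0.14 rad and contact force between the fingers and plate above 2 N and linear speed of plate below 0.01 m/s and contact force between plate and vise below 0.1 N); the arm keeps its last pose, push and grip.
It fails at once if a bystander is moved by more than 3 cm (distance of any of screwdriver, tape_roll, flux_jar, parts_bin, carton, cup from where it was at the start of the episode above 0.03 m).
It also fails if it takes over 51 s, if anything falls off the work surface, if the arm or the gripper's body presses on something with over 40 N, if the wrist force passes 120 N, or if a joint passes its speed limit or range.

## Working session

There is one attempt and no reset: what is moved stays moved. The work goes in short steps, Python scripts to look and compute and a shell command to move; the robot and the scene stay as the last step left them, time stands still between calls to the robot, and variables do not carry over. Pictures are saved under pics/ and viewed, and the job is handed in when it is done.

```bash
ls; mkdir -p pics
python3 - <<'E'
from station import bot
import cv2
print(bot.observe())
for n in ["top","side"]:
    d=bot.get_image(n); cv2.imwrite(f"pics/{n}0.png",d["img"][:,:,::-1])
    print(n,d["world_from_camera"],d["camera_matrix"],d["distortion"])
    for t in ["plate","block_top","vise","jaw","jaw_knob","fixture","keeper_lip","pin_tip","contact_bed","screwdriver","tape_roll","flux_jar","parts_bin","carton","cup"]:
        try: print(t,[(r["confidence"],[round(v) for v in r["xyz"]]) for r in bot.find_in(n,t)])
        except Exception as e: print(t,e)
print(bot.observe()["clock"])
E
```

```text
pics
{'clock': 0.0, 'joint_pos': array([-1.36600323e+00,  3.42738903e-01,  1.52504148e+00, -2.06871188e-05,
        1.27543802e+00, -1.46019809e-01]), 'qd': array([ 0.00066883,  0.00124042, -0.00092336, -0.00029031, -0.00200298,
       -0.00014158]), 'joint_torque': array([ 1.96062079e-03, -4.31241846e+01, -2.44218868e+01,  7.18629034e-02,
        5.58485300e-02, -1.37355751e-04]), 'ee_pos': array([ 180.33107624, -492.5608155 ,  204.82808007]), 'tool_rot': array([-8.12236389e-04,  9.84654838e-01,  1.74511285e-01, -3.37732602e-05]), 'wrist_force': array([-0.37051541,  0.58868994, -0.32003875]), 'torque': array([-0.02384975, -0.02777521,  0.031426  ]), 'grip_width': 91.9927702006052}
top [[ 1.02471083e-02  9.97419443e-01 -7.10594902e-02  4.21830899e+02]
 [-9.99946552e-01  1.01235190e-02 -2.09917005e-03  1.15013717e+01]
 [-1.37438092e-03  7.10772026e-02  9.97469870e-01  1.40012363e+03]
 [ 0.00000000e+00  0.00000000e+00  0.00000000e+00  1.00000000e+00]] [[478.75748254   0.         319.43311992]
 [  0.         478.75748254 202.54634138]
 [  0.           0.           1.        ]] [-0.04657
[... 1357 characters left out ...]
0.72, [465, 0, 20]), (0.21, [543, 198, 30])]
vise [(0.76, [506, -156, 26])]
jaw [(0.86, [509, -174, 48])]
jaw_knob [(0.71, [506, -175, 47])]
fixture [(0.91, [541, 201, 27]), (0.49, [464, 0, 20])]
keeper_lip [(0.84, [541, 207, 28])]
pin_tip [(0.81, [540, 197, 33])]
contact_bed [(0.95, [536, 178, 30])]
screwdriver [(0.54, [544, 203, 31])]
tape_roll [(0.79, [694, 20, 15])]
flux_jar [(0.71, [476, 407, 48]), (0.59, [696, 17, 15]), (0.39, [508, -174, 45]), (0.37, [657, -387, 59])]
parts_bin [(0.85, [462, -441, 31]), (0.57, [656, -389, 60]), (0.46, [465, 1, 22]), (0.37, [542, 199, 28]), (0.16, [508, -174, 45])]
carton [(0.6, [592, 456, 68]), (0.24, [508, -156, 25])]
cup [(0.6, [658, -387, 59])]
1.6
```

View pics/top0.png

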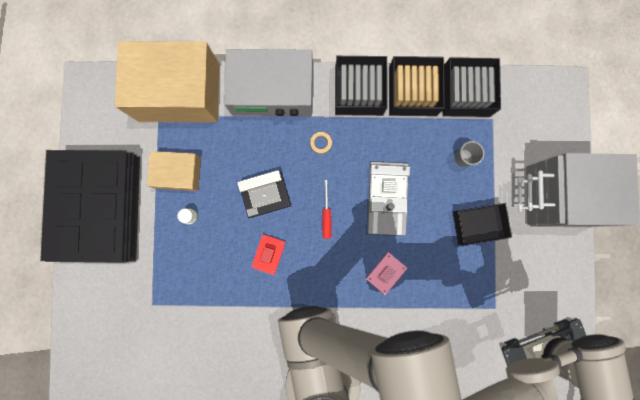

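View pics/side0.png

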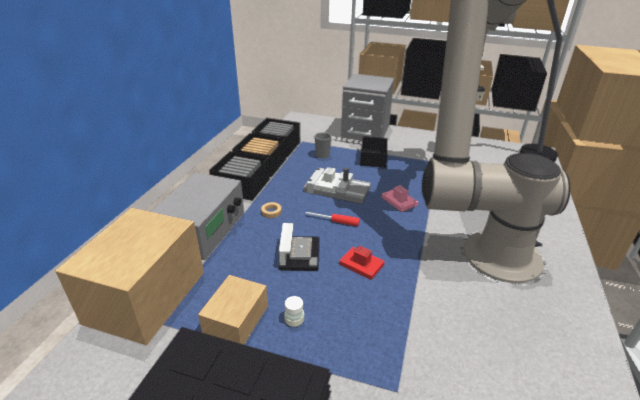

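```bash
cat > h.py <<'E'
import numpy as np,cv2,json
from scipy.spatial.transform import Rotation as R
def cam(d,obs=None):
    K=np.array(d["camera_matrix"]);D=np.array(d["distortion"],float)
    if "hand_eye" in d:
        T=np.eye(4);q=obs["tool_rot"];T[:3,:3]=R.from_quat([q[1],q[2],q[3],q[0]]).as_matrix();T[:3,3]=obs["ee_pos"]
        W=T@np.array(d["hand_eye"])
    else: W=np.array(d["world_from_camera"])
    return K,D,W
def ray(c,uv,z):
    K,D,W=c
    p=cv2.undistortPoints(np.array([[uv]],float),K,D)[0,0]
    v=W[:3,:3]@np.array([p[0],-p[1],-1]);o=W[:3,3]
    return o+v*(z-o[2])/v[2]
def proj(c,P):
    K,D,W=c
    p=(np.atleast_2d(P)-W[:3,3])@W[:3,:3]
    p=p*np.array([1,-1,-1])
    return cv2.projectPoints(p,np.zeros(3),np.zeros(3),K,D)[0][:,0]
def save(n,img,box=None,s=1):
    if box: x0,y0,x1,y1=box; img=img[y0:y1,x0:x1]
    cv2.imwrite(n,cv2.resize(img,None,fx=s,fy=s,interpolation=cv2.INTER_CUBIC))
import pickle
def shot(name,tag):
    from station import bot
    o=bot.observe();d=bot.get_image(name)
    pickle.dump((o,d),open(f"{tag}.pkl","wb"))
    cv2.imwrite(f"pics/{tag}.png",d["img"][:,:,::-1]);return o,d
def load(tag):
    o,d=pickle.load(open(f"{tag}.pkl","rb"));return o,d,cam(d,o)
E
python3 - <<'E'
from h import *
im=cv2.imread("pics/top0.png")
a=im[155:240,360:420];b=im[160:225,230:300]
save("pics/v.png",im,(360,155,420,240),7);save("pics/f.png",im,(230,160,300,225),8)
E
```

```text
(no output)
```

View pics/v.png

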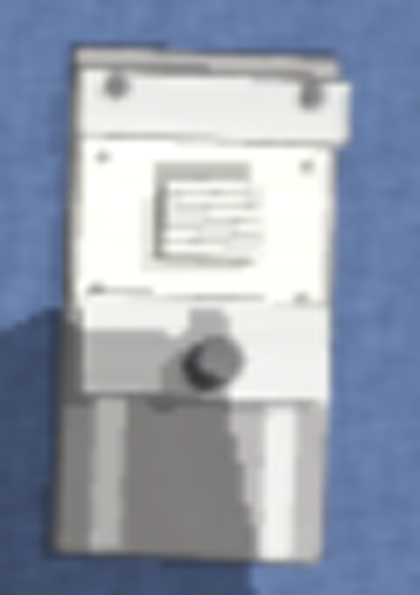

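View pics/f.png

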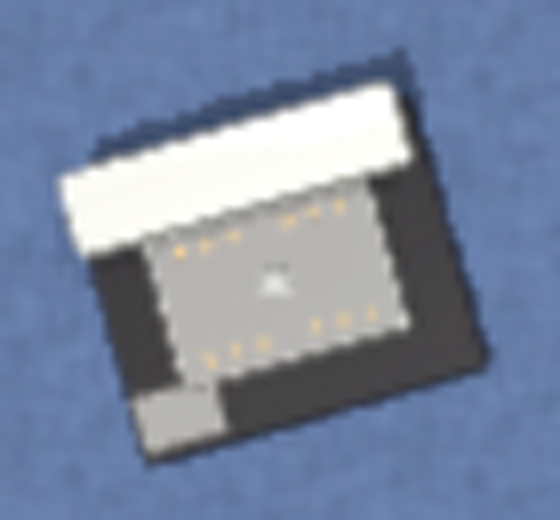

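Run:
```python
from h import *
K=np.array([[478.75748254,0,319.43311992],[0,478.75748254,202.54634138],[0,0,1]]);D=np.array([-0.04657582,0,0,0,0.])
W=np.array([[ 1.02471083e-02 , 9.97419443e-01, -7.10594902e-02 , 4.21830899e+02],[-9.99946552e-01 , 1.01235190e-02, -2.09917005e-03 , 1.15013717e+01],[-1.37438092e-03 , 7.10772026e-02 , 9.97469870e-01 , 1.40012363e+03],[0,0,0,1]])
c=(K,D,W); pickle.dump(c,open("top.cam","wb"))
V=lambda u,v,z:ray(c,((u+.5)/7-.5+360,(v+.5)/7-.5+155),z)[:2].round(1)
F=lambda u,v,z:ray(c,((u+.5)/8-.5+230,(v+.5)/8-.5+160),z)[:2].round(1)
print("knob",V(217,358,91))
print("bed corners nr",V(52,550,22),V(322,562,22),"far",V(74,50,22),V(340,62,22))
print("plate holes",V(102,157,38),V(307,166,38),V(97,288,38),V(302,298,38))
print("block",V(168,180,72),V(262,190,72),V(160,258,72),V(252,264,72))
print("fixed jaw top",V(82,68,42),V(348,82,42),V(80,135,42),V(348,145,42))
print("pin",F(273,285,34))
q=[(142,243),(370,180),(410,325),(182,385)]
print("bed",[F(*a,30) for a in q])
q=[(60,178),(388,84),(412,158),(82,255)]
print("lip",[F(*a,65) for a in q])
print("base",[F(*a,16) for a in [(150,465),(490,358)]])
```

```text
knob [ 508.4 -180.9]
bed corners nr [ 433.2 -123.2] [ 429.4 -234.3] far [ 640.4 -131.7] [ 636.6 -242.3]
plate holes [ 593.8 -141.6] [ 591.  -225.7] [ 540.  -139.7] [ 536.8 -223.5]
block [ 580.6 -164.2] [ 577.  -201.7] [ 549.3 -161. ] [ 547.3 -197.7]
fixed jaw top [ 629.9 -132.9] [ 625.3 -241.9] [ 602.3 -132.2] [ 599.3 -241.8]
pin [538.7 174.4]
bed [array([553.7, 222.3]), array([577.3, 140.6]), array([525.1, 125.3]), array([502.7, 206.9])]
lip [array([573. , 246.3]), array([607.3, 131.5]), array([581.2, 122.7]), array([545.9, 237.9])]
base [array([474.4, 219.9]), array([514.5,  97.3])]
```

```bash
python3 -m jog '[0.06,0.328,0.312,-0.005,0,0,-22, 0.06,0.328,0.312,-0.005,0,0,-22, 0.06,0.328,0.312,-0.005,0,0,-22, 0.06,0.328,0.312,-0.005,0,0,-22, 0.06,0.328,0.312,-0.005,0,0,-22, 0.06,0.328,0.312,-0.005,0,0,-22, 0.06,0.328,0.312,-0.005,0,0,-22, 0.06,0.328,0.312,-0.005,0,0,-22]' 40
python3 - <<'E'
from h import *
from station import bot
o,d=shot("wrist","w1");c=cam(d,o);print(o["clock"],o["ee_pos"],o["joint_pos"],o["qd"].round(2),d["hand_eye"])
for t in ["jaw_knob","block_top"]: print(t,[(r["confidence"],np.round(r["xyz"])) for r in bot.find_in("wrist",t)])
print(proj(c,[[508,-181,91],[565,-182.6,72]]))
E
```

```text
clock: 2.6
ee_pos: [510.3, -178.3, 200.4]
tool_rot: [-0.0, 1.0, -0.015, 0.0]
wrist_force: [-0.2, -0.5, 0.7]
grip_width: 59.8
2.6 [ 510.32546326 -178.34916909  200.40503025] [-4.78282645e-01  3.74479509e-01  1.48982241e+00  4.43236467e-04
  1.27708272e+00  1.12227699e+00] [ 0.33  0.15 -0.23 -0.02  0.08  0.34] [[ 1.57486896e-04  9.59310069e-01  2.82354684e-01  7.75310275e+01]
 [ 9.99999893e-01 -2.74060110e-04  3.73366374e-04 -2.82963599e-01]
 [ 4.35556278e-04  2.82354595e-01 -9.59310009e-01 -1.79741794e+02]
 [ 0.00000000e+00  0.00000000e+00  0.00000000e+00  1.00000000e+00]]
jaw_knob [(0.6, array([ 518., -184.,   40.])), (0.47, array([551., 147.,  24.]))]
block_top [(0.93, array([406., 125.,  14.])), (0.88, array([ 327., -172.,   16.])), (0.67, array([ 570., -185.,   40.])), (0.18, array([ 521., -184.,   43.]))]
[[322.05757922 191.32311946]
 [321.9456441  131.13843236]]
```

View pics/w1.png

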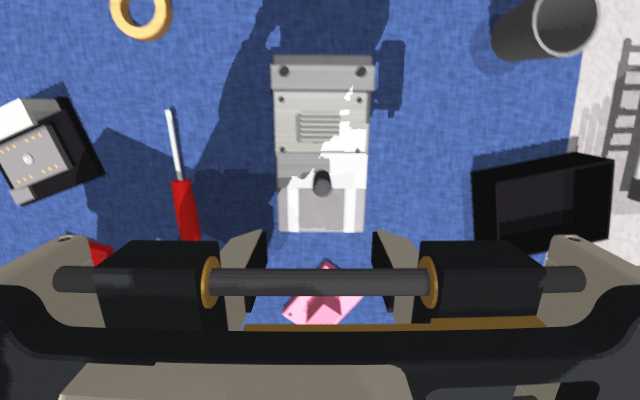

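```bash
python3 - <<'E'
from h import *
save("pics/w1z.png",cv2.imread("pics/w1.png"),(260,40,390,240),4)
E
python3 - <<'E'
from station import bot
o=bot.observe();print(o["clock"],o["ee_pos"],o["qd"].round(3))
E
```

```text
2.75 [ 508.83160626 -180.16780244  200.27036361] [-0.043 -0.013  0.02  -0.011  0.001 -0.009]
```

View pics/w1z.png

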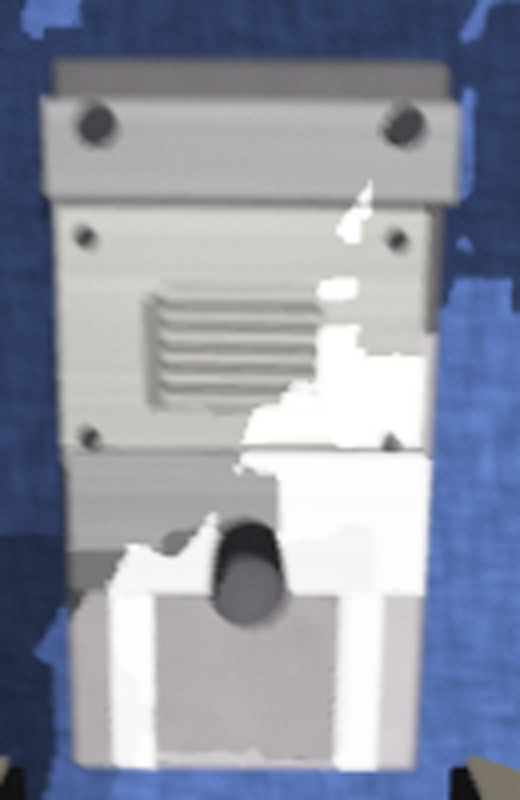

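Run:
```python
from h import *
o,d,c=load("w1")
V=lambda u,v,z:ray(c,((u+.5)/4-.5+260,(v+.5)/4-.5+40),z)[:2].round(1)
print("knob",V(248,590,91))
print("holes",V(86,237,38),V(397,240,38),V(90,437,38))
print("bed near",V(75,768,22),V(415,768,22))
print("block",V(160,298,72),V(320,298,72),V(165,405,72),V(318,405,72))
print("jaw edge",V(70,453,45.5),V(427,453,45.5))
```

```text
knob [ 512.3 -180.7]
holes [ 598.2 -139.7] [ 594.9 -223.6] [ 544.2 -137.5]
bed near [ 437.3 -124. ] [ 434.1 -232.4]
block [ 582.2 -161.1] [ 581.  -200.4] [ 556.  -161.2] [ 554.9 -199.6]
jaw edge [ 541.  -132.7] [ 538.1 -231.2]
```

Run:
```python
from h import *
o,d=shot("wrist","w2");print(o["ee_pos"],o["qd"].round(3))
save("pics/w2z.png",cv2.imread("pics/w2.png"),(260,40,390,240),4)
```

```text
[ 508.83160626 -180.16780244  200.27036361] [-0.043 -0.013  0.02  -0.011  0.001 -0.009]
```

View pics/w2z.png

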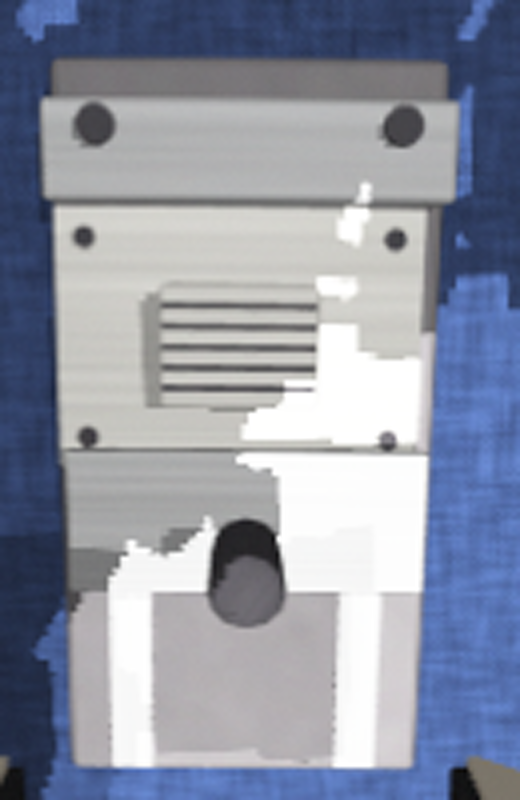

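Run:
```python
from h import *
o,d,c=load("w2")
V=lambda u,v,z:ray(c,((u+.5)/4-.5+260,(v+.5)/4-.5+40),z)[:2].round(1)
print("knob",V(246,590,91))
print("holes",V(84,236,38),V(396,239,38),V(88,436,38),V(387,440,38))
print("bed near",V(75,766,22),V(414,766,22),"far",V(52,60,22),V(447,60,22))
print("block",V(161,287,72),V(319,287,72),V(161,390,72),V(317,388,72))
print("jaw edge",V(70,451,45.5),V(427,453,45.5))
print(R.from_quat(np.r_[o["tool_rot"][1:],o["tool_rot"][0]]).as_matrix().round(4))
```

```text
knob [ 510.8 -182.1]
holes [ 596.8 -141.2] [ 593.5 -225.3] [ 542.9 -138.9] [ 539.3 -222.9]
bed near [ 436.4 -125.9] [ 433.2 -233.9] far [ 644.  -133.3] [ 640.7 -241.2]
block [ 583.2 -163.4] [ 582.  -202.1] [ 558.2 -162.2] [ 557.5 -201.3]
jaw edge [ 539.9 -134.6] [ 536.4 -233.1]
[[ 9.995e-01 -3.060e-02 -5.000e-04]
 [-3.060e-02 -9.995e-01 -1.000e-04]
 [-5.000e-04  1.000e-04 -1.000e+00]]
```

```bash
python3 -m jog '[0.05,0.001,-0.002,-0.05,0,0,0, 0.05,0.001,-0.002,-0.1,0,0,0, 0.045,0.001,-0.002,-0.141,0,0,0, 0.045,0.001,-0.002,-0.141,0,0,0, 0.0,0.001,-0.002,-0.141,0,0,0, 0.0,0.001,-0.002,-0.141,0,0,0, 0.0,0.001,-0.002,-0.141,0,0,0, 0.0,0.001,-0.002,-0.141,0,0,0]' 40
```

```text
clock: 3.8
ee_pos: [510.0, -182.4, 60.9]
tool_rot: [-0.0, 1.0, -0.016, 0.001]
wrist_force: [0.3, 4.3, 5.0]
grip_width: 18.3
```

```bash
python3 -m jog '[0.0,-0.005,0,0,0,0,0, 0.0,-0.012,0,0,0,0,0, 0.0,-0.020,0.001,0,0,0,0, 0.0,-0.028,0.001,0,0,0,0, 0.0,-0.036,0.001,0,0,0,0, 0.0,-0.039,0.001,0,0,0,0, 0.0,-0.039,0.001,0,0,0,0, 0.04,-0.039,0.001,0,0,0,0]'
python3 - <<'E'
from h import *
o,d=shot("top","t2");print(o["ee_pos"],o["grip_width"],o["wrist_force"])
save("pics/t2z.png",cv2.imread("pics/t2.png"),(340,150,440,250),6)
E
```

```text
clock: 4.8
ee_pos: [471.0, -181.5, 61.2]
tool_rot: [0.0, 1.0, -0.016, 0.001]
wrist_force: [-1.2, -0.7, 1.0]
grip_width: 24.1
[ 470.99236352 -181.54552389   61.17989904] 24.07856194965857 [-1.23935193 -0.66765015  0.95224856]
```

View pics/t2z.png

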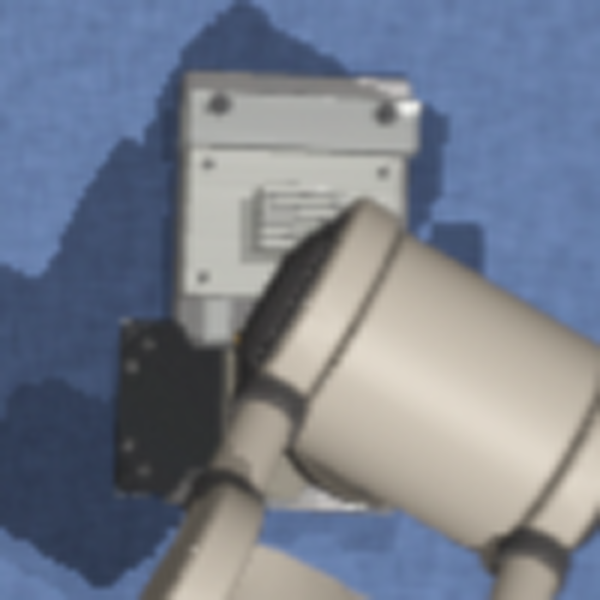

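```bash
python3 -m jog '[0.06,0,0,0,0,0,0, 0.07,0,0,0.05,0,0,0, 0.07,0.0,0,0.09,0,0,0, 0.07,0.05,-0.001,0.09,0,0,0, 0.07,0.092,-0.001,0.09,0,0,0, 0.07,0.092,-0.001,0.09,0,0,0, 0.07,0.092,-0.001,0.09,0,0,0, 0.07,0.092,-0.001,0.09,0,0,0]'
python3 - <<'E'
from h import *
o,d=shot("wrist","w3");print(o["ee_pos"],o["qd"].round(3))
E
```

```text
clock: 5.85
ee_pos: [561.9, -182.9, 151.4]
tool_rot: [0.0, 1.0, -0.016, 0.0]
wrist_force: [-0.2, 0.0, -0.1]
grip_width: 69.8
[ 561.93244783 -182.88564157  151.40992348] [-0.002 -0.005 -0.006  0.001  0.    -0.   ]
```

View pics/w3.png

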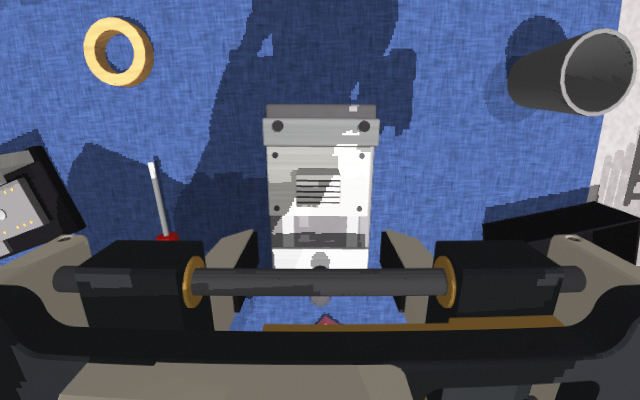

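Run:
```python
from h import *
save("pics/w3z.png",cv2.imread("pics/w3.png"),(255,95,385,275),4)
```

```text
(no output)
```

View pics/w3z.png

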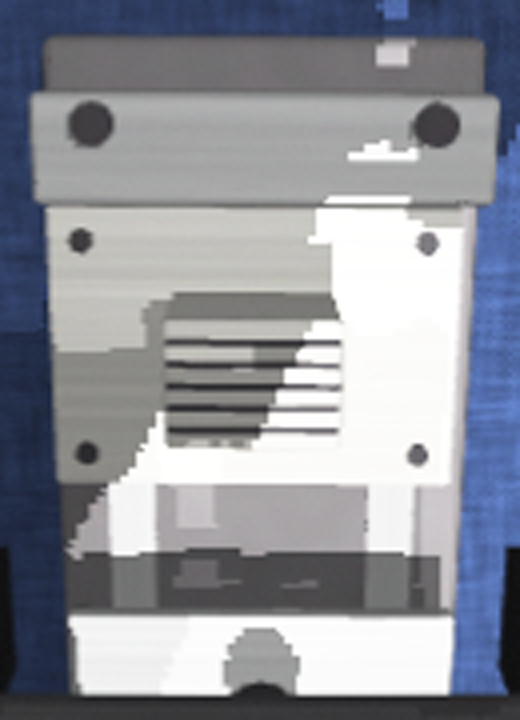

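Run:
```python
from h import *
o,d,c=load("w3")
V=lambda u,v,z:ray(c,((u+.5)/4-.5+255,(v+.5)/4-.5+95),z)[:2]
h=np.array([V(*a,38) for a in [(81,240),(428,243),(87,453),(417,455)]]);print(h.round(1),h.mean(0))
b=np.array([V(*a,72) for a in [(165,319),(341,319),(165,447),(341,447)]]);print(b.round(1),b.mean(0))
```

```text
[[ 596.9 -141. ]
 [ 593.5 -225.1]
 [ 542.6 -138.6]
 [ 539.3 -222.6]] [ 568.06995727 -181.84751481]
[[ 584.  -163.2]
 [ 582.7 -201.5]
 [ 554.6 -161.7]
 [ 553.4 -201.2]] [ 568.67850552 -181.89659177]
```

```bash
python3 -m jog '[0.065,0.006,0.001,-0.05,0,0,-0.5, 0.065,0.006,0.001,-0.09,0,0,-0.5, 0.065,0.006,0.001,-0.108,0,0,-0.5, 0.065,0.006,0.001,-0.108,0,0,-0.5, 0.03,0.006,0.001,-0.108,0,0,-0.5, 0.03,0.006,0.001,-0.108,0,0,-0.5, 0.03,0.006,0.001,-0.108,0,0,-0.5, 0.03,0.006,0.001,-0.108,0,0,-0.5]' 55
```

```text
clock: 6.9
ee_pos: [568.5, -182.2, 44.4]
tool_rot: [0.001, 1.0, -0.02, 0.001]
wrist_force: [-1.1, 0.3, 4.5]
grip_width: 38.9
```

```bash
python3 -m jog '[0.03,0,0,0.01,0,0,0, 0.03,0,0,0.05,0,0,0, 0.03,0,0,0.09,0,0,0, 0.03,0,0,0.09,0,0,0]'
python3 -m jog '[0.03,-0.020,0.055,0,0,0,5, 0.03,-0.035,0.11,0,0,0,10, 0.03,-0.05,0.165,0,0,0,14, 0.03,-0.066,0.22,0,0,0,18.8, 0.03,-0.083,0.275,0,0,0,18.8, 0.03,-0.1,0.335,0,0,0,18.8, 0.03,-0.1,0.335,0,0,0,18.8, 0.03,-0.1,0.335,0,0,0,18.8]'
python3 - <<'E'
from h import *
from station import bot
o,d=shot("wrist","w4");print(o["ee_pos"],o["qd"].round(3),o["grip_width"],o["wrist_force"])
print(proj(cam(d,o),[[539.5,174,35]]))
E
```

```text
clock: 7.4
ee_pos: [570.3, -182.9, 137.8]
tool_rot: [0.002, 1.0, -0.02, 0.004]
wrist_force: [0.3, -0.1, -4.7]
grip_width: 39.2
clock: 8.4
ee_pos: [469.6, 151.9, 136.8]
tool_rot: [0.002, 0.99, 0.144, 0.004]
wrist_force: [0.3, -0.6, -2.9]
grip_width: 38.6
[469.6450897  151.85835915 136.77343381] [-0.036 -0.003 -0.01   0.001  0.001  0.002] 38.61960149876165 [ 0.31496052 -0.64107301 -2.8988567 ]
[[316.86741817 113.25942502]]
```

View pics/w4.png

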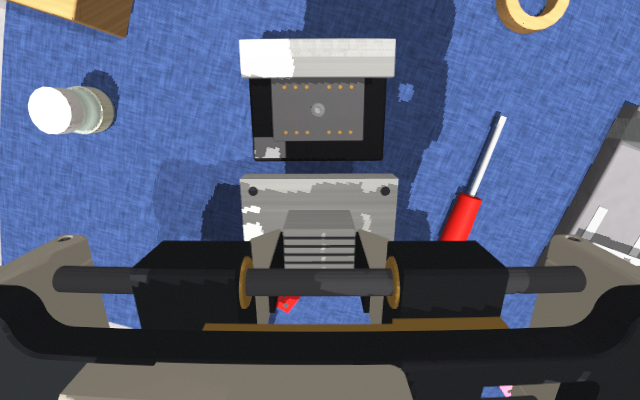

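Run:
```python
from h import *
im=cv2.imread("pics/w4.png");save("pics/w4a.png",im,(230,30,405,170),4.5);save("pics/w4b.png",im,(230,165,410,275),4.4)
```

```text
(no output)
```

View pics/w4a.png

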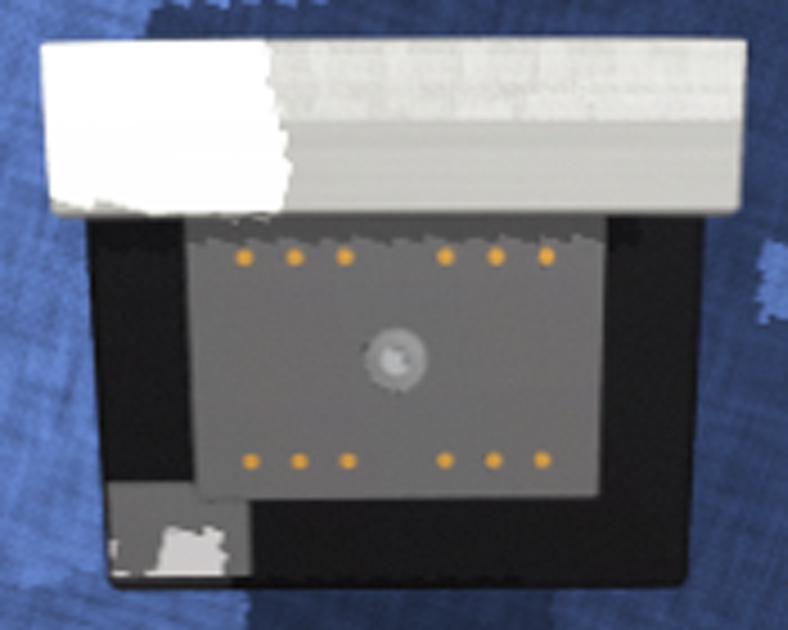

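View pics/w4b.png

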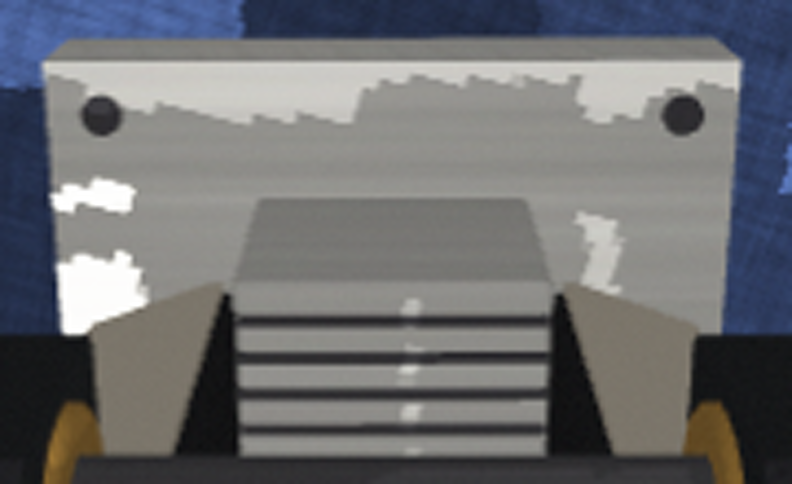

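Run:
```python
from h import *
o,d,c=load("w4")
A=lambda u,v,z:ray(c,((u+.5)/4.5-.5+230,(v+.5)/4.5-.5+30),z)[:2]
B=lambda u,v,z:ray(c,((u+.5)/4.4-.5+230,(v+.5)/4.4-.5+165),z)[:2]
M=R.from_quat(np.r_[o["tool_rot"][1:],o["tool_rot"][0]]).as_matrix();print(M.round(4))
yaw=lambda a,b:np.degrees(np.arctan2(-(a-b)[0],(a-b)[1]))
pin=A(395.5,358,35);print("pin",pin)
P=[A(245,257,30),A(547,256,30),A(251,461,30),A(543,460,30)];print("contacts",np.mean(P,0),yaw(P[0],P[1]),yaw(P[2],P[3]))
L=[A(55,213,57),A(739,213,57)];print("lip",L,yaw(*L))
Bn=[A(197,499,30),A(598,495,30)];print("bednear",Bn,yaw(*Bn), np.mean(Bn,0)+28*np.array([np.cos(.288),np.sin(.288)]))
f=np.array([np.cos(.2897),np.sin(.2897)]);print("lip mid - 25:",np.mean(L,0)-25*f)
zt=o["ee_pos"][2]-6.4
H=[B(101,116,zt),B(683,115,zt)];print("plate holes",H,yaw(*H),np.linalg.norm(H[0]-H[1]))
E_=[B(43,62,zt),B(741,60,zt)];print("edge",E_,yaw(*E_),np.linalg.norm(E_[0]-E_[1]))
E2=[B(68,38,zt-16),B(716,38,zt-16)];print("edge low",E2,yaw(*E2),np.linalg.norm(E2[0]-E2[1]))
t=M[:2,0]
print("plate centre from edge",np.mean(E_,0)-35*t,"holes",np.mean(H,0)-27*t, np.mean(E2,0)-35*t,"tcp",o["ee_pos"][:2])
```

```text
[[ 0.9587  0.2844  0.0077]
 [ 0.2845 -0.9587 -0.0022]
 [ 0.0068  0.0043 -1.    ]]
pin [543.08115562 174.46565822]
contacts [542.78198003 174.15713434] 16.722708410975617 16.70674619048038
lip [array([550.11299848, 240.31213097]), array([585.13481398, 122.45217657])] 16.54919631996524
bednear [array([504.20885152, 206.03572765]), array([528.70709479, 126.27813339])] 17.0747983334771 [543.30476132 174.10991518]
lip mid - 25: [543.66566578 174.24053529]
plate holes [array([483.03161526, 199.83388318]), array([507.09403509, 118.98259752])] 16.57370647557041 84.3559745474174
edge [array([488.4820148, 209.6659038]), array([517.17029942, 113.73729214])] 16.64975135126373 100.12650102997087
edge low [array([488.65845563, 209.79320704]), array([517.14864075, 113.5248148 ])] 16.485875830818173 100.39568712390155
plate centre from edge [469.27287163 151.74564438] holes [469.17886209 151.72793329] [469.35026271 151.70305733] tcp [469.6450897  151.85835915]
```

```bash
python3 -m jog '[0.03,0,0,-0.03,-0.1,0.4,0, 0.03,0,0,-0.06,-0.1,0.4,0, 0.03,0,0,-0.0765,-0.1,0.4,0, 0.03,0,0,-0.0765,-0.1,0.4,0, 0.03,0,0,-0.0765,-0.1,0.4,0]'
python3 - <<'E'
from h import *
from station import bot
o,d=shot("wrist","w5");print(o["ee_pos"],o["qd"].round(3),o["grip_width"],o["wrist_force"])
M=R.from_quat(np.r_[o["tool_rot"][1:],o["tool_rot"][0]]).as_matrix();print(M.round(4))
im=cv2.imread("pics/w5.png");save("pics/w5a.png",im,(220,40,420,240),3)
o,d=shot("side","s5");im=cv2.imread("pics/s5.png");save("pics/s5a.png",im,(240,200,360,290),6)
E
```

```text
clock: 9.07
ee_pos: [470.9, 150.4, 61.0]
tool_rot: [0.002, 0.99, 0.142, 0.001]
wrist_force: [0.6, -0.7, -3.4]
grip_width: 38.9
[470.8934869  150.42947748  60.96222118] [ 0.01  -0.012 -0.005  0.    -0.001  0.002] 38.88595643822628 [ 0.63724784 -0.72609337 -3.43876796]
[[ 9.596e-01  2.814e-01  2.000e-03]
 [ 2.814e-01 -9.596e-01 -3.700e-03]
 [ 9.000e-04  4.200e-03 -1.000e+00]]
```

View pics/w5a.png

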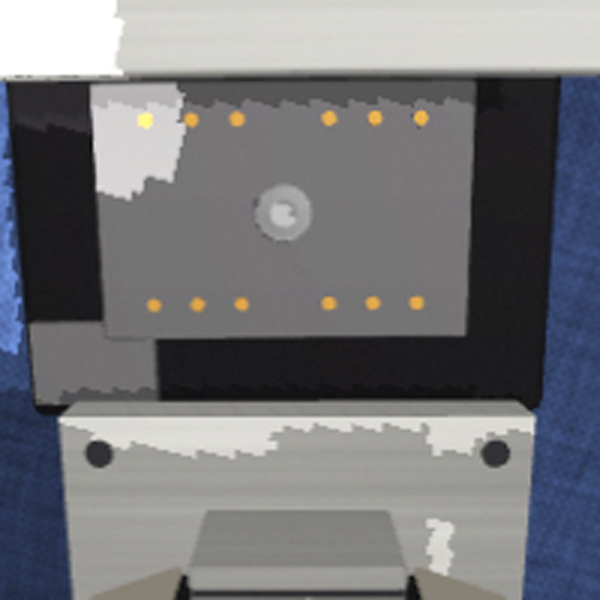

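View pics/s5a.png

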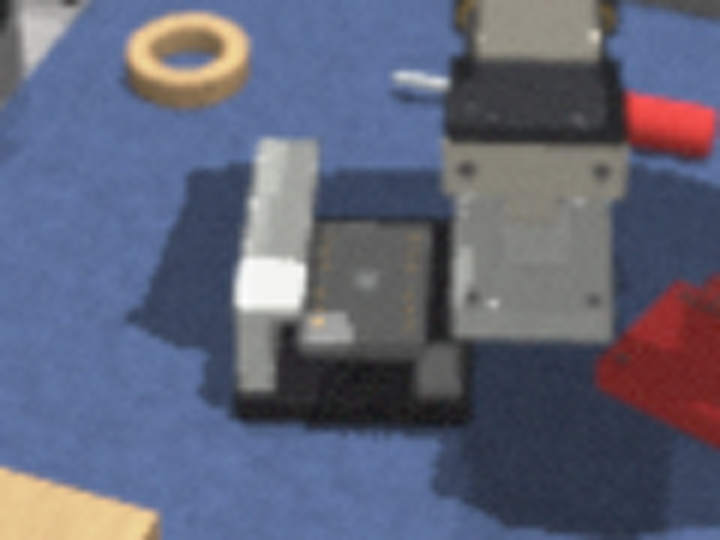

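Run:
```python
from h import *
o,d,c=load("w5")
A=lambda u,v,z:ray(c,((u+.5)/3-.5+220,(v+.5)/3-.5+40),z)[:2]
yaw=lambda a,b:np.degrees(np.arctan2(-(a-b)[0],(a-b)[1]))
print("pin",A(283,213,35))
P=[A(146,120,30),A(421,118,30),A(154,305,30),A(417,303,30)];print("contacts",np.mean(P,0),yaw(P[0],P[1]),yaw(P[2],P[3]))
zt=o["ee_pos"][2]-6.4
H=[A(99,454,zt),A(495,454,zt)];print(yaw(*H),np.linalg.norm(H[0]-H[1]))
E_=[A(60,417,zt),A(535,418,zt)];print(yaw(*E_),np.linalg.norm(E_[0]-E_[1]))
t=np.array([.9596,.2814])
print("plate",np.mean(E_,0)-35*t,np.mean(H,0)-27*t,o["ee_pos"][:2])
```

```text
pin [542.57495676 174.63918194]
contacts [542.53879848 174.33666293] 16.733216508229706 16.747063606899726
16.29102078844681 84.12484929457916
16.17701708514913 99.86241460179501
plate [470.32821741 150.16510303] [470.33155915 150.30020398] [470.8934869  150.42947748]
```

```bash
python3 -m jog '[0.03,-0.0007,0.0024,-0.0005,0,0,0.4, 0.03,0.0185,0.0081,-0.0005,0,0,0.4, 0.03,0.0376,0.0139,-0.0005,0,0,0.4, 0.03,0.052,0.0182,-0.0005,0,0,0.4, 0.03,0.0625,0.0213,-0.0005,0,0,0.4, 0.03,0.0683,0.023,-0.0005,0,0,0.4, 0.03,0.0723,0.0242,-0.0005,0,0,0.4, 0.03,0.0723,0.0242,-0.0005,0,0,0.4]'
python3 - <<'E'
from h import *
from station import bot
o,d=shot("wrist","w6");print(o["ee_pos"],o["qd"].round(3),o["grip_width"],o["wrist_force"],o["torque"])
im=cv2.imread("pics/w6.png");save("pics/w6a.png",im,(200,80,440,280),3)
E
```

```text
clock: 10.18
ee_pos: [543.1, 175.1, 60.8]
tool_rot: [0.002, 0.989, 0.146, 0.001]
wrist_force: [-0.0, -0.2, -3.6]
grip_width: 39.0
[543.14477847 175.07367451  60.77494362] [ 0.001 -0.004  0.011  0.     0.     0.001] 38.956150683358786 [-0.02493774 -0.18525176 -3.61169108] [-0.03246377 -0.00852851 -0.06838693]
```

View pics/w6a.png

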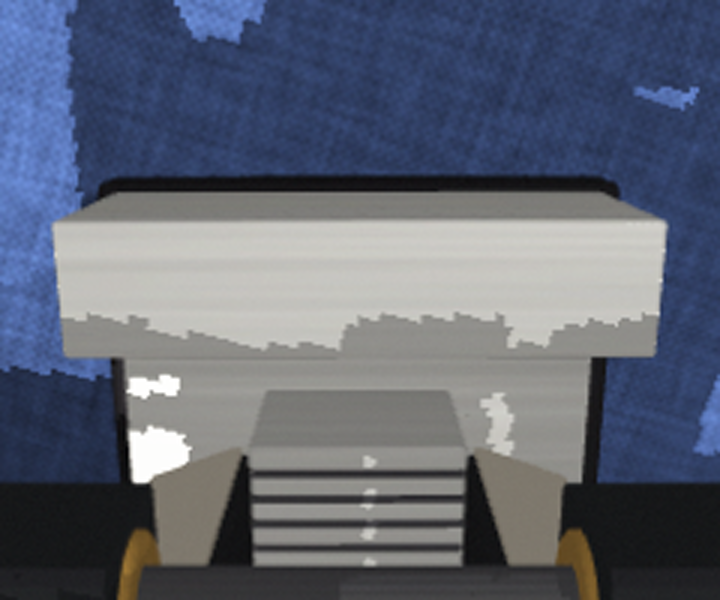

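```bash
python3 -m jog '[0.03,0,-0.0004,-0.002,0,0,0, 0.03,0,-0.0004,-0.004,0,0,0, 0.03,0,-0.0004,-0.006,0,0,0, 0.03,0,-0.0004,-0.007,0,0,0, 0.03,0,-0.0004,-0.0075,0,0,0, 0.03,0,-0.0004,-0.0075,0,0,0]'; python3 -c "
from station import bot
o=bot.observe();print(o['ee_pos'],o['wrist_force'],o['torque'],o['grip_width'])"
```

```text
clock: 10.98
ee_pos: [542.9, 174.6, 53.2]
tool_rot: [0.002, 0.989, 0.146, 0.001]
wrist_force: [-0.4, -0.1, -4.4]
grip_width: 38.7
[542.94809084 174.60382009  53.23345705] [-0.35540105 -0.09372686 -4.38069631] [-0.02591202  0.03873018 -0.00462569] 38.74976833799991
```

```bash
python3 -m jog '[0.03,0,0,-0.002,0,0,0, 0.03,0,0,-0.004,0,0,0, 0.03,0,0,-0.006,0,0,0, 0.03,0,0,-0.008,0,0,0, 0.03,0,0,-0.009,0,0,0, 0.03,0,0,-0.009,0,0,0, 0.03,0,0,-0.009,0,0,0]'; python3 -c "
from station import bot
o=bot.observe();print(o['ee_pos'],o['wrist_force'],o['torque'],o['grip_width'])"
```

```text
clock: 11.85
ee_pos: [543.3, 174.7, 45.5]
tool_rot: [0.002, 0.989, 0.146, 0.002]
wrist_force: [-2.4, -0.9, 8.8]
grip_width: 38.9
[543.32888772 174.65502736  45.50511917] [-2.36134595 -0.9049475   8.83140007] [-0.11998229  0.65368335 -0.0040576 ] 38.86397064233616
```

```bash
python3 -m jog '[0.03,0,0,-0.001,0,0,0, 0.03,0,0,-0.002,0,0,0, 0.03,0,0,-0.003,0,0,0, 0.03,0,0,-0.003,0,0,0, 0.03,0,0,-0.003,0,0,0]'
python3 - <<'E'
from h import *
from station import bot
o,d=shot("wrist","w8");print(o['ee_pos'],o['wrist_force'],o['torque'],o['grip_width'],o["qd"].round(4),o["clock"])
M=R.from_quat(np.r_[o["tool_rot"][1:],o["tool_rot"][0]]).as_matrix();print(M.round(4))
save("pics/w8a.png",cv2.imread("pics/w8.png"),(200,80,440,280),3)
o,d=shot("side","s8");im=cv2.imread("pics/s8.png");save("pics/s8a.png",im,(240,200,360,290),6)
E
```

```text
clock: 12.48
ee_pos: [543.4, 174.7, 44.3]
tool_rot: [0.002, 0.989, 0.146, 0.002]
wrist_force: [-5.8, -2.2, 14.0]
grip_width: 38.8
[543.40110676 174.69125599  44.33334309] [-5.75947174 -2.23009564 14.03037569] [-0.17402262  1.08870413  0.03310529] 38.79386387418103 [ 0.001  -0.0004  0.0007  0.0011  0.0001 -0.0007] 12.475
[[ 0.9573  0.289   0.005 ]
 [ 0.289  -0.9573 -0.0033]
 [ 0.0038  0.0046 -1.    ]]
```

View pics/w8a.png

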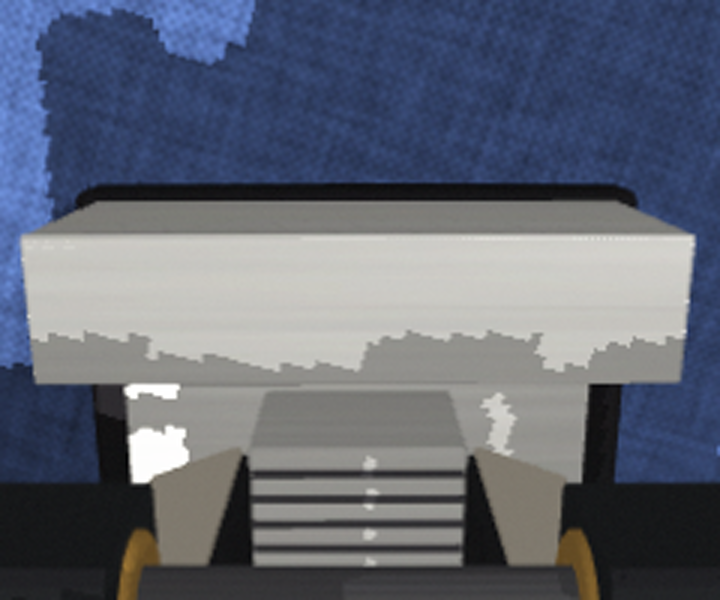

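View pics/s8a.png

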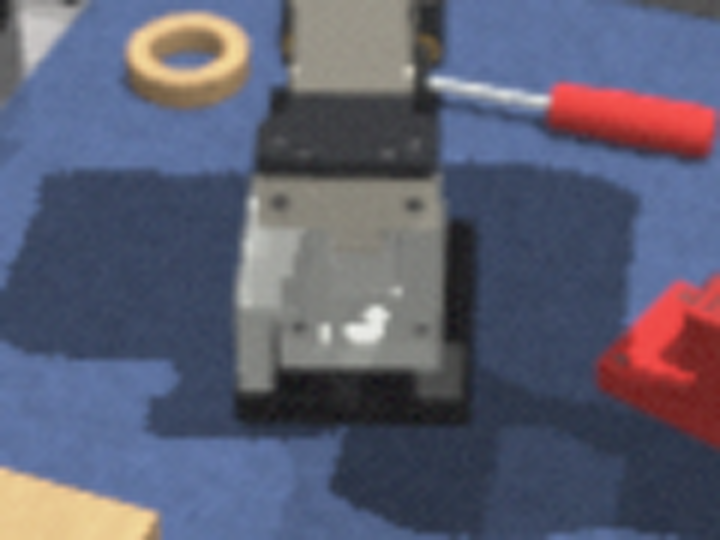

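```bash
python3 -m jog '[0.03,-0.0005,-0.0002,-0.001,0,0,0, 0.03,-0.001,-0.0003,-0.0025,0,0,0, 0.03,-0.001,-0.0003,-0.0025,0,0,0, 0.03,-0.001,-0.0003,-0.0025,0,0,0, 0.03,-0.001,-0.0003,-0.0025,0,0,0, 0.03,-0.001,-0.0003,-0.0025,0,0,0]'
python3 - <<'E'
from h import *
from station import bot
o,d=shot("wrist","w9");print(o['ee_pos'],o['wrist_force'],o['torque'],o['grip_width'],o["qd"].round(4),o["clock"])
save("pics/w9a.png",cv2.imread("pics/w9.png"),(200,80,440,280),3)
E
```

```text
clock: 13.32
ee_pos: [543.4, 174.7, 44.3]
tool_rot: [0.002, 0.989, 0.146, 0.004]
wrist_force: [-4.3, -1.9, 16.8]
grip_width: 39.3
[543.43848288 174.6973094   44.3277093 ] [-4.27321459 -1.89956819 16.79379759] [-0.06854498  0.95841104 -0.04651512] 39.32322247880347 [ 0.0003 -0.      0.0015  0.0001  0.0011  0.0007] 13.325
```

View pics/w9a.png

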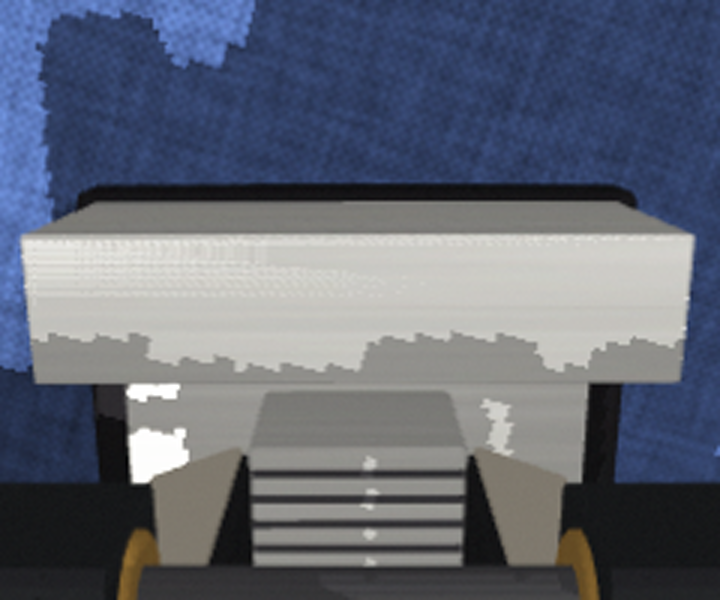

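```bash
python3 -c "
from station import bot
print(bot.hand_in());o=bot.observe();print(o['clock'],o['ee_pos'],o['wrist_force'],o['grip_width'])"
```

```text
the job is handed in; nothing more can be done
None
the job is handed in; nothing more can be done
```

I handed the job in at about 13.3 s of the 51 s allowed, with the gripper still holding the plate down at a 55 N grip setting. It gave no verdict.

**What I did**
- I pulled the vise jaw open by its knob, moving about 39 mm, and the camera then showed a clear gap beside the plate.
- I gripped the plate by its block across the 40 mm and lifted it out. I turned it to the fixture's angle and slid it under the keeper with its underside at about 38 mm.
- I lowered it onto the pin and pressed it down.

**Last checks**
- **On the pin:** the plate passed below the pin tip's height with no change in force, so the hole had dropped over the pin.
- **Pressed down:** the tool height of 44.3 mm puts the underside at about 22 mm, the bed's stop. It did not sink when I pushed harder. Downward push was about 20 N.
- **Grip and alignment:** the last picture showed the block unmoved in the fingers. My position and angle estimates put the plate within about 1 mm of the pin and 1° of square.
- **Bystanders:** the tape roll and the part of the screwdriver in view had not moved. I did not check the other bystanders at the end.

**Not clean:** about 4.7 N of sideways force from the pin remained at the end; I tried to relieve it and it only dropped from about 6 N. The top camera also placed things about 3 mm short in x compared with the wrist camera. I used the wrist camera, and the fit agreed with it.

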